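Feed the blade jig along the fence to the marking head

TASK

A jig sled with a clamped knife blank lies loose at the infeed end of the marking station. Take the push stick from its tray and, touching the sled with the stick only and never with the hand, square it up flat against the fence before it reaches the hold-down roller, feed it along the fence, kept pressed flat to it, and press it firmly home against the brass stop for a moment (a push of about 10 N on it; never more than 20 N on fence or stop, so come up to it slowly). Then lay the stick back in its tray as it lay, let go, and leave the mallet and the oil bottle alone.

Things in the scene. Friction and masses are not known exactly. Their poses are not given: they have to be found in the camera images.
- sled: Loose black jig sled, block 70 mm wide (x), 140 long (y), 28 high, square corners, knife blank and red-handled toggle clamp on top (to 33 mm above the block). Origin: centre of underside. 0.4 to 0.85 kg, friction 0.14 to 0.26 (5 to 12 N to feed it). +y end is the leading nose, +x side goes to the fence. Starts 10 to 28 mm off the fence, up to 0.1 rad askew, 200 to 260 mm short of home.
- home (a point): Where the middle of the sled's block (14 mm above its underside) is when home; the station's frame: +y = feed direction along the fence, +x = square into the fence, z up. The green bed's top, 12 mm above the bench, lies 14 mm below and reaches 85 mm to -x and 350 mm to -y. Fence face at x = 35 mm, stop face at y = 70 mm.
- fence: Fixed rigid steel fence rail, 20 mm high above the bed; its face is the plane x = +35 mm of point home, from y = -345 to +85 mm. Origin and axes of the station: 110 mm to -y of point home and 26 mm below it.
- stop: Fixed rigid brass end stop, 22 mm high, face at y = +70 mm of point home (60 mm wide). Origin and axes as fence. The white marking head hangs over the home place, from y = 0 of point home on, its pin 53 mm above the bench: keep the hand clear of it.
- holddown (a joint): Angle (rad) of the yellow spring arm on the fence with a rubber hold-down roller 24 mm across: 0 free, about 0.07 with the sled under it. It bears with 6 to 8 N on the sled's top edge by the fence. The nose meets it about 130 mm short of home: a bump of several N more push to get under, not yet the stop.
- stick_grip (a point): Centre of the upright red grip of the loose wooden push stick: 46 mm along the stick (x), 34 mm across (y, the way to pinch it), 50 mm high; the stick's underside is 39 mm below this point. x points along the stick to its mouth, z up. 0.18 kg. Shaft flat, 34 mm wide, 14 mm thick.
- stick_mouth (a point): Bottom of the V notch in the push stick's head, 150 mm from the grip along the stick's x, half-way up its 14 mm thickness. The V is 120 degrees wide, opens to +x of the stick, between prongs 26 mm long; head 55 mm wide over all, ending 13 mm past this point. It takes a corner of the sled: the rear one away from the fence.
- tray: Fixed wooden tray of the push stick, 262 mm (x) by 94 mm (y), floor 6 mm thick, walls 18 mm high and 6 mm thick. Origin: centre of underside. The stick lies flat along it, mouth to the tray's +x, grip about 68 mm to -x of the middle, and goes back so (grip within 40 mm of that along, 30 mm across).
- mallet: Bystander: small wooden mallet lying left of the robot, head 44 mm thick, handle to the robot. Leave it alone.
- oilcan: Bystander: blue oil bottle standing left of the robot, 54 mm across, 130 mm high. Leave it alone.
There are look-alikes about, which are no part of the job. Leave any orange or pink look-alike of the sled alone. Leave any orange look-alike of the part that bears stick_grip alone.

How it is judged:
By the outcome, as a careful person would: the job done as asked, in the order asked, and still so for the second after the job is handed in, with the robot touching nothing.
It also fails if it takes over 72 s, if anything falls off the work surface, if the arm or the gripper's body presses on something with over 40 N, if the wrist force passes 120 N, or if a joint passes its speed limit or range.

ROBOT

A 6-joint arm with a two-finger parallel gripper is mounted at the origin on the work surface. World frame = base frame: x ahead of the robot, y to its left, z up, the work surface at z = 0. Lengths are in m, angles in rad, forces in N, time in s.
With the tool pointing down it reaches from about 0.25 to 0.85 m from the base axis. Payload 12.5 kg.
Tool frame: the origin (TCP) lies at the very end of the fingers, on their centre line; the grasp point (between the pads) lies 19 mm behind it; z points along the fingers, y is the line along which they close (so a half turn about z gives the same grasp; the last joint's range is limited). The gripper opens to 93 mm and grips with 3 to 60 N. Pads are 15 mm wide; open, the fingers measure 128 mm over their backs; the gripper's body (75 mm by 188 mm) begins 65 mm behind the grasp point.
Start: joints at [-1.201, 0.351, 1.652, -0, 1.139, -0.085], TCP at [0.242, -0.494, 0.219] pointing down, gripper open.
Joint ranges: [-2.75, 2.75], [-0.79, 2.1], [0.01, 2.65], [-1.57, 4.71], [0.07, 3.14], [-2.87, 2.87]. Speed limits (rad/s): [2.22, 2.22, 2.79, 3.14, 3.14, 3.14].

INTERFACE

Orientations are given as a rotation vector (axis times angle).
In Python, from rig import manip, imaging gives the robot as it stands. The module is installed in compiled form; this text tells all that it offers.
- The arm moves only by the tool jog_arm, never from a script. Its argument "targets" is one flat list of numbers, 7 for each row, row after row: the shift along the tool's x, y, z each as a share of 0.025 m, from -1 to 1, then the turn, a rotation vector about the tool's x, y, z each as a share of 45 degrees, from -1 to 1, then the gripper command: -1 is fully open, 1 is shut, values between are in proportion. A call has 1 to 12 rows; each row shifts and turns the commanded pose from where the row before left it, along the tool's axes as they then stand; what a row does not reach is not made up. A row lasts 1/10 s, in which the tool goes at most 50 mm and 8.59 degrees, less where a joint would pass 70% of its speed; a pose out of reach is approached as far as the arm can. A call with a number of a shift or a turn outside -1 to 1 is refused whole. A call with a gripper value outside its range is refused whole. The fingers move at their own pace and stop on an object; "force" is the grip in N (left out, the last holds). Time passes only in rows, so rows that do not move let the fingers close. It gives the time, the measured TCP pose, the force, the opening and the grip force at its end, in the units of the state.
- manip.observe(): the state, without advancing time (a new reading comes with each control period).
- imaging.get_image(name): name is "side" or "top"; returns (picture, depth): 480x640x3 uint8, red, green, blue; 480x640 float32, m along the optical axis (not along the pixel's ray), 0 where there is no reading.
- imaging.camera_info(name): a dict with "camera_matrix" (3x3 intrinsics, pixels), "camera_from_world" (4x4, takes a point from world to camera coordinates). Camera axes: x right, y down, z forward; pixel columns grow to the right and rows downward; lengths in m; the calibration is good to about 2 mm. A picture is of the moment at which its call begins. camera_info takes no time and is no camera call.
- manip.sign_off(): hands the job in; it is judged then, once.
The state is a dict: "t": time; "joint_positions": joint angles; "dq": joint speeds; "tau": joint torques, N m; "position": TCP position; "orientation": TCP orientation; "wrist_force": force on the tool from outside, world axes, zero at the start; "ft_torque": the same for the moment, N m; "width": finger opening in m; "grasp_force": force on a finger pad.
Only numpy, scipy, OpenCV 4.12 (cv2) and the standard library are available. Lean on these libraries where they do the work, as an engineer would, in place of code of your own. Each camera call takes 0.05 s, during which the arm holds its last target. There are 200 camera calls.

## Working session

There is one attempt and no reset: what is moved stays moved. The work goes in short steps, Python scripts to look and compute and a tool call to move; the robot and the scene stay as the last step left them, time stands still between calls to the robot, and variables do not carry over. Pictures are saved under pics/ and viewed, at most 13 in all, crops included, and the job is handed in when it is done.

Besides the shell and the picture viewer there is one more tool, called after "Request:" by a JSON object that holds its "op" and its "data", one argument or row to a line. jog_arm: Moves the arm, as the interface text tells. Its arguments: {"type":"object","properties":{"targets":{"type":"array","items":{"type":"number"}},"force":{"type":"number"}},"required":["targets"]}

```bash
mkdir -p pics
cat > h.py <<'E'
import numpy as np, cv2
from rig import manip, imaging
def cam(n):
    i=imaging.camera_info(n); return np.array(i["camera_matrix"]),np.array(i["camera_from_world"])
def grab(n,f=None):
    p,d=imaging.get_image(n)
    if f: cv2.imwrite("pics/"+f,p[:,:,::-1])
    return p,d
def ray(n,uv,z):
    K,T=cam(n); R=T[:3,:3]; c=-R.T@T[:3,3]
    uv=np.atleast_2d(uv).astype(float)
    d=(R.T@np.linalg.inv(K)@np.c_[uv,np.ones(len(uv))].T).T
    return c+d*((z-c[2])/d[:,2])[:,None]
def cloud(n,d):
    K,T=cam(n); v,u=np.mgrid[:480,:640]
    P=np.stack([(u-K[0,2])/K[0,0]*d,(v-K[1,2])/K[1,1]*d,d],-1)
    return (P-T[:3,3])@T[:3,:3]
def proj(n,P):
    K,T=cam(n); p=np.atleast_2d(P)@T[:3,:3].T+T[:3,3]; p=p@K.T
    return p[:,:2]/p[:,2:]
E
python3 - <<'E'
from h import *
for n in("top","side"):
    grab(n,n+"0.png"); K,T=cam(n); print(n,K.round(0).tolist(),T.round(3).tolist(),(-T[:3,:3].T@T[:3,3]).round(3))
print(manip.observe())
E
```

```text
top [[539.0, 0.0, 319.0], [0.0, 539.0, 243.0], [0.0, 0.0, 1.0]] [[0.007, -1.0, -0.005, -0.194], [-0.998, -0.006, -0.064, 0.598], [0.064, 0.005, -0.998, 1.56], [0.0, 0.0, 0.0, 1.0]] [ 0.498 -0.198  1.594]
side [[522.0, 0.0, 314.0], [0.0, 522.0, 243.0], [0.0, 0.0, 1.0]] [[0.853, -0.522, 0.007, -0.605], [-0.244, -0.41, -0.879, 0.155], [0.462, 0.748, -0.477, 1.489], [0.0, 0.0, 0.0, 1.0]] [-0.134 -1.366  0.851]
{'t': 0.1, 'joint_positions': array([-1.20060650e+00,  3.51154125e-01,  1.65230923e+00,  1.87387079e-05,
        1.13907445e+00, -8.46268741e-02]), 'dq': array([ 0.00133392,  0.00030889, -0.00272674,  0.00088319,  0.00014889,
       -0.00102084]), 'tau': array([ 8.74217494e-05, -4.98027670e+01, -2.85703808e+01,  6.99939975e-02,
        2.38900882e-02, -5.38740687e-05]), 'position': array([ 0.24152686, -0.49382128,  0.21819005]), 'orientation': array([-3.05979806e+00, -7.08059145e-01,  1.84747322e-04]), 'wrist_force': array([-0.07070702,  0.39525467,  0.30858735]), 'ft_torque': array([ 0.03470475,  0.0148424 , -0.01875974]), 'grasp_force': 0.0, 'width': 0.09303205923936214}
```

View pics/top0.png

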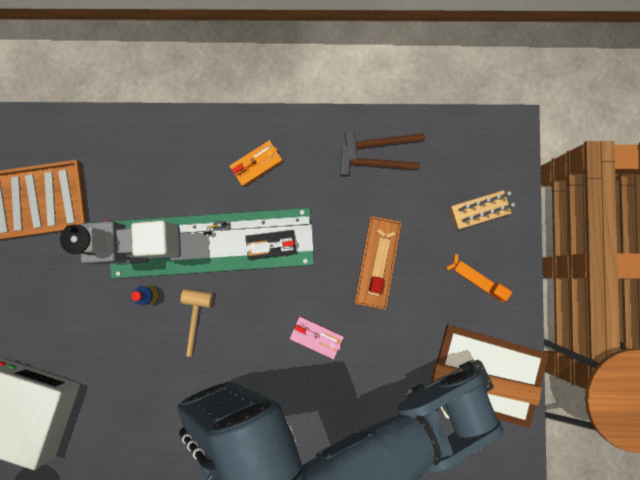

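View pics/side0.png

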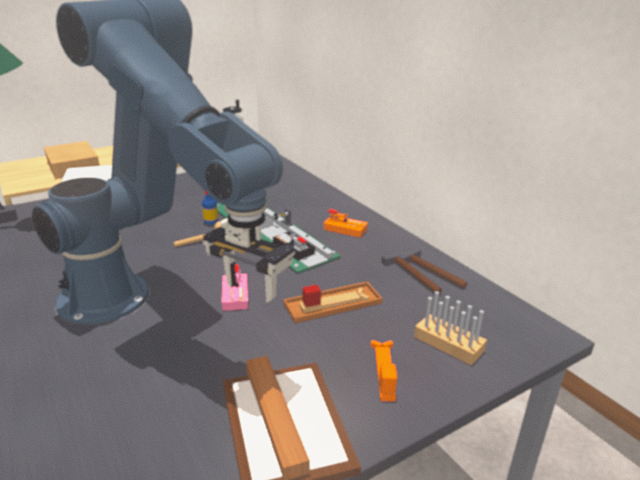

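Top view: the candidates for the sled are black (271,244), orange (256,163) and pink (316,338), and I choose the black one on the bed. For the stick there is the one with the red grip (377,285) in the tray and an orange one (480,278), and I choose the tray one. The feed runs left (+y) and the fence is up (+x).

Run:
```python
from h import *
p,d=grab("top"); 
a=cv2.resize(p[195:315,100:420],None,fx=2.5,fy=2.5,interpolation=cv2.INTER_CUBIC); cv2.imwrite("pics/crop1.png",a[:,:,::-1])
hsv=cv2.cvtColor(p,cv2.COLOR_RGB2HSV); C=cloud("top",d)
def rect(m,n,z,box):
    M=np.zeros((480,640),np.uint8); x0,x1,y0,y1=box; M[y0:y1,x0:x1]=m[y0:y1,x0:x1]
    v,u=np.nonzero(M); 
    c,_=cv2.findContours(M,0,1); pts=np.vstack([q for q in c if len(q)>8])[:,0]
    W=ray("top",pts,z)[:,:2].astype(np.float32)
    r=cv2.minAreaRect(W*1000); print(n,len(u),np.round(r[0],1),np.round(r[1],1),round(r[2],2),"zmed",np.median(C[v,u,2]).round(4)); print(cv2.boxPoints(r).round(1).tolist())
H,S,V=[hsv[...,i].astype(int) for i in range(3)]
green=((H>60)&(H<90)&(S>80)&(V>40)).astype(np.uint8)
rect(green,"bed",.012,(100,325,200,290))
red=(((H<6)|(H>172))&(S>150)&(V>80)).astype(np.uint8)
rect(red,"grip",.0955-.0,(360,395,270,300))
wood=((H>5)&(H<22)&(S>60)&(V>90)).astype(np.uint8)
rect(wood|red,"tray",.018,(350,410,210,315))
Z=C[...,2]
# heights: sled top, fence
for nme,lo,hi,box in(("sledtop",.034,.047,(230,315,225,265)),("fence",.026,.037,(180,315,205,240))):
    m=((Z>lo)&(Z<hi)).astype(np.uint8); rect(m,nme,(.04 if nme[0]=='s' else .032),box)
for u in (200,240,280,300): print(u,[(v,(C[v,u]*1000).round(0).astype(int).tolist(),p[v,u].tolist()) for v in range(206,276,3)][:23] if u in(280,) else '')
gm=(Z>.06)&(np.arange(640)[None]>355)&(np.arange(640)[None]<400)&(np.arange(480)[:,None]>260)&(np.arange(480)[:,None]<305)
print("gripcloud",C[gm].mean(0),C[gm].min(0),C[gm].max(0))
```

```text
bed 3909 [599.  128.6] [169.1 598.3] 4.23 zmed 0.0112
[[492.70001220703125, 420.70001220703125], [536.7999877929688, -176.0], [705.4000244140625, -163.5], [661.2999877929688, 433.1000061035156]]
grip 181 [ 480.3 -351.1] [34.2 40.7] 78.64 zmed 0.0685
[[456.8999938964844, -363.79998779296875], [496.8999938964844, -371.79998779296875], [503.6000061035156, -338.29998779296875], [463.6000061035156, -330.29998779296875]]
tray 3015 [ 545.  -363.1] [ 97.5 264.5] 79.89 zmed 0.0095
[[406.20001220703125, -387.79998779296875], [666.5999755859375, -434.29998779296875], [683.7000122070312, -338.29998779296875], [423.29998779296875, -291.8999938964844]]
sledtop 978 [606.2 -46.3] [ 96.8 143. ] 7.51 zmed 0.04
[[548.9000244140625, 18.200000762939453], [567.5, -123.5], [663.5, -110.9000015258789], [644.7999877929688, 30.899999618530273]]
fence 873 [633.4  25.5] [ 59.5 376.4] 4.19 zmed 0.0316
[[590.0, 211.0], [617.5, -164.39999389648438], [676.7999877929688, -160.0], [649.2999877929688, 215.39999389648438]]
200 
240 
280 [(206, [711, -74, -4], [84, 84, 85]), (209, [702, -74, -2], [77, 100, 86]), (212, [
[... 228 characters left out ...]
, (230, [638, -76, 11], [195, 198, 191]), (233, [627, -78, 39], [55, 54, 56]), (236, [618, -78, 34], [56, 55, 55]), (239, [609, -78, 37], [143, 145, 140]), (242, [600, -78, 39], [218, 221, 215]), (245, [590, -80, 63], [219, 221, 216]), (248, [583, -79, 43], [83, 85, 81]), (251, [574, -79, 45], [63, 62, 62]), (254, [566, -78, 32], [53, 54, 53]), (257, [558, -76, 9], [73, 136, 100]), (260, [549, -77, 14], [75, 141, 106]), (263, [540, -77, 9], [79, 142, 105]), (266, [532, -77, 9], [69, 121, 92]), (269, [523, -76, -7], [82, 84, 84]), (272, [514, -76, 1], [87, 86, 88])]
300 
gripcloud [ 0.47926089 -0.3493308   0.11446916] [ 0.45609883 -0.37342132  0.0601742 ] [ 0.50121344 -0.19790358  1.59440319]
```

View pics/crop1.png

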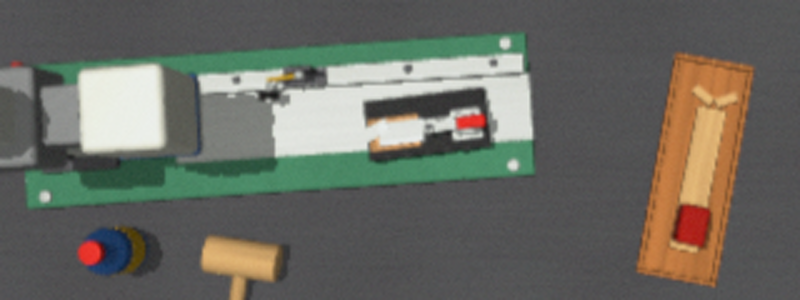

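The crop shows the black sled at crop (428,125), clear of the fence rail, and the stick in its tray with its mouth to the +x side at (715,105). Next I refine the poses.

```bash
cat >> h.py <<'E'
A=0.0738; HOME=np.array([.5958,.1793])
def st(P):  # world xy -> station (home) mm
    P=np.atleast_2d(P)[:,:2]-HOME; c,s=np.cos(A),np.sin(A)
    return (P@np.array([[c,-s],[s,c]]))*1000
def wo(x,y):
    c,s=np.cos(A),np.sin(A); return HOME+np.array([c*x-s*y,s*x+c*y])/1000
E
cat > sled.py <<'E'
from h import *
def sled(p,box):
    hsv=cv2.cvtColor(p,cv2.COLOR_RGB2HSV); x0,x1,y0,y1=box
    m=np.zeros((480,640),np.uint8); m[y0:y1,x0:x1]=(hsv[y0:y1,x0:x1,2]<85)&(hsv[y0:y1,x0:x1,1]<60)
    m=cv2.morphologyEx(m,cv2.MORPH_CLOSE,np.ones((9,9)))
    c=max(cv2.findContours(m,0,1)[0],key=cv2.contourArea)[:,0]
    r=cv2.minAreaRect((st(ray("top",c,.04))).astype(np.float32)); return r,cv2.boxPoints(r).round(1)
E
python3 - <<'E'
from sled import *
p,d=grab("top"); print(*sled(p,(230,312,231,266)))
print("bed ends",st(np.array([[.4927,.4207],[.7054,-.1635]])))
# fence face: white->first drop rows: depth profile median along columns
C=cloud("top",d); S=st(C.reshape(-1,3)).reshape(480,640,2); Z=C[...,2]
m=(S[...,1]>-330)&(S[...,1]<-200)&(S[...,0]>20)&(S[...,0]<70)
for x in range(22,70,3):
    k=m&(abs(S[...,0]-x)<1.5); print(x,np.median(Z[k]).round(3) if k.any() else None,end=' ')
print()
hsv=cv2.cvtColor(p,cv2.COLOR_RGB2HSV)
q=p[210:315,350:410]; q=cv2.resize(q,None,fx=5,fy=5,interpolation=cv2.INTER_CUBIC); cv2.imwrite("pics/tray.png",q[:,:,::-1])
red=(((hsv[...,0]<6)|(hsv[...,0]>172))&(hsv[...,1]>150)&(hsv[...,2]>80)); red[:270]=0; red[300:]=0; red[:,:360]=0; red[:,395:]=0
c,_=cv2.findContours(red.astype(np.uint8),0,1); r=cv2.minAreaRect((ray("top",np.vstack(c)[:,0],.07)[:,:2]*1000).astype(np.float32)); print(r,cv2.boxPoints(r).round(1).tolist())
for n,uv,z in(("bottle",(138,296),.13),("mallet",(197,299),.04)): w=ray("top",uv,z); print(n,w,st(w))
E
```

```text
((-19.786476135253906, -230.03927612304688), (67.20047760009766, 138.8624267578125), 3.288041114807129) [[ -57.3 -162.6]
 [ -49.3 -301.3]
 [  17.7 -297.4]
 [   9.8 -158.8]]
bed ends [[ -85.0202107   248.34478809]
 [  84.02598886 -349.94804357]]
22 0.013 25 0.011 28 0.012 31 0.012 34 0.022 37 0.031 40 0.032 43 0.032 46 0.032 49 0.032 52 0.031 55 0.03 58 0.012 61 0.01 64 0.01 67 0.012 
((480.12664794921875, -353.937255859375), (34.76715087890625, 41.63792037963867), 76.37974548339844) [[455.79998779296875, -365.8999938964844], [496.29998779296875, -375.70001220703125], [504.5, -341.8999938964844], [464.0, -332.1000061035156]]
bottle [[0.44534068 0.29787198 0.13      ]] [[-141.30710174  129.34304906]]
mallet [[0.43468001 0.15834474 0.04      ]] [[-162.22652218   -9.01835972]]
```

View pics/tray.png

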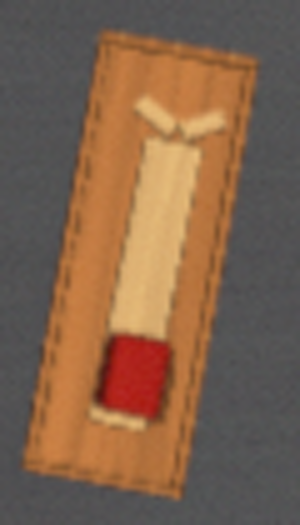

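The bed, fence (34.5 mm against 35 given) and sled size all agree. The sled is at station (-20,-230), turned +3.3° with its nose off the fence. The grip is at (0.480,-0.354) and the stick points at about -10.5°.

Request:
{"op": "jog_arm", "data": {
  "targets": [0,0,0.8,0,0,0.162,-1,0,0,0.8,0,0,0.162,-1,0,0,0.8,0,0,0.162,-1,0,0,0.8,0,0,0.162,-1,0,0,0.8,0,0,0.162,-1,0.928,-0.806,0,0,0,0,-1,0.928,-0.806,0,0,0,0,-1,0.928,-0.806,0,0,0,0,-1,0.928,-0.806,0,0,0,0,-1,0.928,-0.806,0,0,0,0,-1,0.928,-0.806,0,0,0,0,-1,0.928,-0.806,0,0,0,0,-1],
  "force": 55
}}

```text
t: 1.4
position: [0.4278, -0.3838, 0.1185]
orientation: [-3.129, 0.284, 0.0]
wrist_force: [0.3, 0.1, -0.2]
width: 0.0929
grasp_force: 0.0
```

Request:
{"op": "jog_arm", "data": {
  "targets": [0.928,-0.806,0,0,0,0,-1,0.928,-0.806,0,0,0,0,-1,0,0,0,0,0,0,-1,0,0,0,0,0,0,-1]
}}

```text
t: 1.8
position: [0.4796, -0.3531, 0.1183]
orientation: [-3.129, 0.283, 0.001]
wrist_force: [-0.6, 0.5, -0.3]
width: 0.0931
grasp_force: 0.0
```

```bash
cat >> h.py <<'E'
from scipy.spatial.transform import Rotation as Ro
def pose():
    s=manip.observe(); R=Ro.from_rotvec(s["orientation"]).as_matrix()
    return s,R,np.degrees(np.arctan2(R[1,0],R[0,0]))
def need(target,yaw=None):
    "delta (mm) to target along tool axes, after turning to yaw; turn in units"
    s,R,y=pose(); u=0
    if yaw is not None: u=-(yaw-y)/45; R=R@Ro.from_euler('z',-(yaw-y),degrees=True).as_matrix()
    d=(np.array(target)-s["position"])@R*1000
    print("t",round(s["t"],2),"pos",s["position"].round(4),"yaw",y.round(2),"tilt",R[2].round(3),"| units xyz",(d/25).round(3),"turn",round(u,3),"F",s["wrist_force"].round(2),"w",round(s["width"],4))
E
python3 - <<'E'
from h import *
need([.480,-.3535,.028],-10.5)
p,d=grab("top"); q=cv2.resize(p[200:320,340:480],None,fx=4,fy=4,interpolation=cv2.INTER_CUBIC); cv2.imwrite("pics/over.png",q[:,:,::-1])
E
```

```text
t 1.8 pos [ 0.4796 -0.3531  0.1183] yaw -10.33 tilt [-0.001 -0.    -1.   ] | units xyz [0.019 0.014 3.614] turn 0.004 F [-0.59  0.54 -0.27] w 0.0931
```

Request:
{"op": "jog_arm", "data": {
  "targets": [0,0,0.9,0,0,0,-1,0,0,0.9,0,0,0,-1,0,0,0.8,0,0,0,-1,0,0,0.6,0,0,0,-1,0,0,0.4,0,0,0,-1,0,0,0,0,0,0,-1]
}}

```text
t: 2.45
position: [0.4789, -0.3533, 0.0276]
orientation: [-3.128, 0.285, 0.002]
wrist_force: [0.3, -0.4, 0.2]
width: 0.0927
grasp_force: 0.0
```

Request:
{"op": "jog_arm", "data": {
  "targets": [0,0,0,0,0,0,1,0,0,0,0,0,0,1,0,0,0,0,0,0,1,0,0,0,0,0,0,1,0,0,0,0,0,0,1,0,0,0,0,0,0,1,0,0,0,0,0,0,1,0,0,0,0,0,0,1],
  "force": 55
}}

```text
t: 3.25
position: [0.4797, -0.3534, 0.0287]
orientation: [3.129, -0.284, 0.0]
wrist_force: [0.2, -1.2, -1.4]
width: 0.034
grasp_force: 44.9
```

Request:
{"op": "jog_arm", "data": {
  "targets": [0,0,-0.4,0,0,0,1,0,0,-0.8,0,0,0,1,0,0,-0.8,0,0,0,1,0,0,0,0,0,-0.172,1,0,0,0,0,0,-0.172,1,0,0,0,0,0,-0.172,1,0,0,0,0,0,-0.172,1,0,0,0,0,0,-0.172,1,0,0,0,0,0,-0.172,1,0,0,0,0,0,-0.172,1,0,0,0,0,0,-0.172,1,0,0,0,0,0,-0.171,1]
}}

```text
t: 4.45
position: [0.4797, -0.3533, 0.0792]
orientation: [2.727, 1.56, -0.0]
wrist_force: [-0.6, -0.5, -2.8]
width: 0.0337
grasp_force: 54.8
```

Request:
{"op": "jog_arm", "data": {
  "targets": [0,0,0,0,0,0,1,0,0,0,0,0,0,1]
}}

```text
t: 4.65
position: [0.4797, -0.3533, 0.079]
orientation: [2.734, 1.547, 0.0]
wrist_force: [-0.7, -0.8, -2.1]
width: 0.0335
grasp_force: 54.8
```

Run:
```python
from h import *
need([.48,-.3535,.0715],59.2)
p,d=grab("top"); q=cv2.resize(p[195:315,260:420],None,fx=5,fy=5,interpolation=cv2.INTER_CUBIC); cv2.imwrite("pics/held.png",q[:,:,::-1])
ps,ds=grab("side"); C=cloud("side",ds)
C=cloud("top",d); s,R,y=pose()
m=(C[...,2]>.035)&(C[...,2]<.11); P=C[m]; L=(P-s["position"])@R*1000
k=(L[:,0]>30)&(L[:,0]<175)&(abs(L[:,1])<45); L=L[k]
for a in range(30,175,12):
    j=(L[:,0]>=a)&(L[:,0]<a+12)
    if j.sum()>2: print(a,j.sum(),"y med/min/max",np.median(L[j,1]).round(1),L[j,1].min().round(0),L[j,1].max().round(0),"z",np.median(L[j,2]).round(1))
```

```text
t 4.65 pos [ 0.4797 -0.3533  0.079 ] yaw 59.0 tilt [-0.  0. -1.] | units xyz [-0.     0.012  0.299] turn -0.004 F [-0.66 -0.85 -2.12] w 0.0335
42 9 y med/min/max 3.3 -17.0 16.0 z 6.5
54 53 y med/min/max 0.2 -17.0 17.0 z 8.7
66 52 y med/min/max -0.3 -16.0 17.0 z 8.5
78 50 y med/min/max 0.6 -16.0 17.0 z 9.2
90 51 y med/min/max 0.8 -16.0 17.0 z 10.2
102 52 y med/min/max 0.6 -16.0 18.0 z 9.1
114 50 y med/min/max 1.6 -15.0 18.0 z 8.8
126 53 y med/min/max 1.1 -15.0 18.0 z 9.3
138 28 y med/min/max 2.1 -16.0 21.0 z 9.4
150 40 y med/min/max 2.6 -23.0 28.0 z 8.0
```

View pics/held.png

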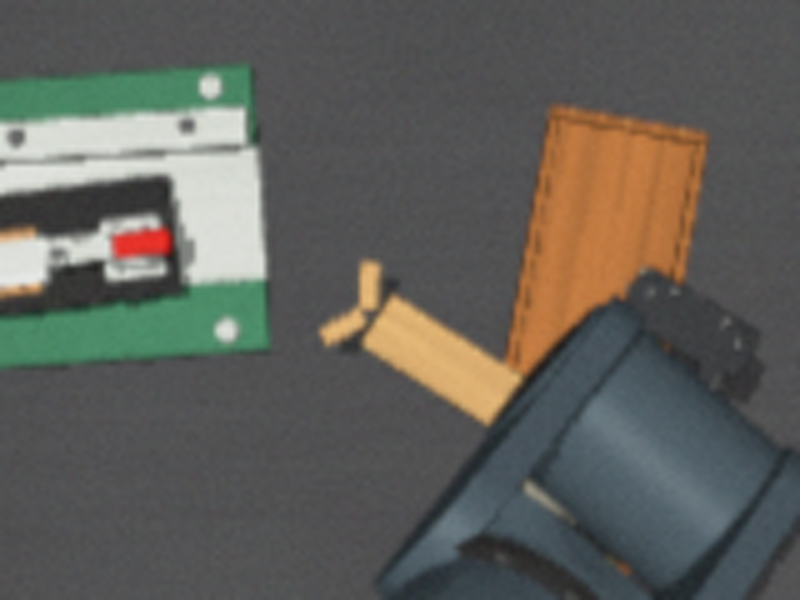

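The crop shows the stick held level, its V apex at crop (370,312), clear of the sled and the tray. Now the approach.

```bash
cat >> h.py <<'E'
MO=np.array([150,1.5])
def mouth():
    s,R,y=pose(); return s,st(s["position"][:2]+R[:2,:2]@MO/1000)[0]
def tcp_for(mx,my,yaw,z):
    a=np.radians(yaw); R=np.array([[np.cos(a),np.sin(a)],[np.sin(a),-np.cos(a)]])
    return np.r_[wo(mx,my)-R@MO/1000,z]
E
python3 - <<'E'
from h import *
s,R,y=pose(); w=ray("top",(260+370/5,195+312/5),.07)[0]; print("apex tool",(w-s["position"])@R*1000)
print(mouth()[1]); need(tcp_for(-65,-322,59,.0415))
E
```

```text
apex tool [141.55770195   3.7036227    8.83513518]
[ -67.39532383 -400.91217793]
t 4.75 pos [ 0.4797 -0.3534  0.0788] yaw 59.05 tilt [-0.  0. -1.] | units xyz [ 2.635 -1.745  1.493] turn 0 F [ 0.28  0.25 -2.44] w 0.0333
```

Request:
{"op": "jog_arm", "data": {
  "targets": [0.44,-0.29,0.25,0,0,0,1,0.44,-0.29,0.25,0,0,0,1,0.44,-0.29,0.25,0,0,0,1,0.44,-0.29,0.25,0,0,0,1,0.44,-0.29,0.25,0,0,0,1,0.44,-0.29,0.25,0,0,0,1,0,0,0,0,0,0,1,0,0,0,0,0,0,1]
}}

```text
t: 5.55
position: [0.4763, -0.2742, 0.0412]
orientation: [2.731, 1.553, 0.0]
wrist_force: [0.3, -0.6, -1.4]
width: 0.0341
grasp_force: 55.0
```

Run:
```python
from h import *
print(mouth()[1]); need(tcp_for(-51,-302,59,.0415))
p,d=grab("top"); q=cv2.resize(p[205:305,230:390],None,fx=5,fy=5,interpolation=cv2.INTER_CUBIC); cv2.imwrite("pics/app.png",q[:,:,::-1])
```

```text
[ -65.41544813 -321.45002615]
t 5.55 pos [ 0.4763 -0.2742  0.0412] yaw 59.25 tilt [ 0.  0. -1.] | units xyz [ 0.968  0.    -0.013] turn 0 F [ 0.34 -0.63 -1.36] w 0.0341
```

View pics/app.png

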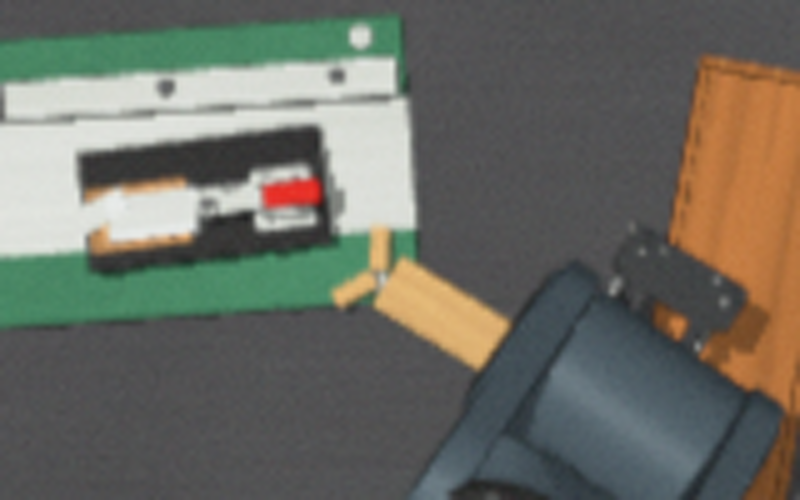

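The image shows the V apex at crop (378,280) and the sled corner at (335,243), clear of each other. I will check the offset.

Run:
```python
from h import *
s,R,y=pose(); c=ray("top",(297,253.6),.04)[0]; a=ray("top",(305.6,261),.033)[0]
print("corner",st(c),"apex",st(a),"apex tool",(a-s["position"])@R*1000,"diff tool mm",(c-a)@R*1000)
```

```text
corner [[ -51.27232033 -304.10989698]] apex [[ -74.01634222 -327.28970952]] apex tool [140.57823434  -2.46357645   8.2523288 ] diff tool mm [32.03344389  5.33570792 -6.99878093]
```

Request:
{"op": "jog_arm", "data": {
  "targets": [0.2,0.02,0,0,0,0,1,0.2,0.02,0,0,0,0,1,0.2,0.02,0,0,0,0,1,0.12,0.02,0,0,0,0,1,0.1,0,0,0,0,0,1,0.1,0,0,0,0,0,1,0,0,0,0,0,0,1]
}}

```text
t: 6.3
position: [0.4897, -0.2554, 0.0411]
orientation: [-2.731, -1.553, 0.0]
wrist_force: [-0.1, 0.4, -1.3]
width: 0.0333
grasp_force: 55.0
```

```bash
cat > look.py <<'E'
from sled import *
import sys
s,m=mouth(); c,n=np.cos(A),np.sin(A); F=s["wrist_force"]
print("t",round(s["t"],2),"mouth",m.round(1),"z",s["position"][2].round(4),"yaw",pose()[2].round(1),"Fst",(c*F[0]+n*F[1]).round(1),(-n*F[0]+c*F[1]).round(1),F[2].round(1),"w",round(s["width"],4))
p,d=grab("top"); b=[int(x) for x in sys.argv[1:5]]
if len(b)==4: r,q=sled(p,b); print(np.round(r[0],1),np.round(r[1],1),round(r[2],1),q.tolist())
if len(sys.argv)>5: cv2.imwrite("pics/"+sys.argv[5],cv2.resize(p[200:300,150:350],None,fx=4,fy=4,interpolation=cv2.INTER_CUBIC)[:,:,::-1])
E
python3 look.py 225 310 231 268
```

```text
t 6.3 mouth [ -50.6 -303.7] z 0.0411 yaw 59.2 Fst -0.1 0.4 -1.3 w 0.0333
[ -19.8 -230.1] [ 67.2 139.6] 3.3 [[-57.29999923706055, -162.39999389648438], [-49.29999923706055, -301.70001220703125], [17.799999237060547, -297.79998779296875], [9.800000190734863, -158.5]]
```

Request:
{"op": "jog_arm", "data": {
  "targets": [0.14,-0.06,0,0,0,0,1,0.14,-0.06,0,0,0,0,1,0.14,-0.06,0,0,0,0,1,0.14,-0.06,0,0,0,0,1,0.14,-0.06,0,0,0,0,1,0.14,-0.06,0,0,0,0,1,0.14,-0.06,0,0,0,0,1,0.14,-0.06,0,0,0,0,1]
}}

```text
t: 7.15
position: [0.4936, -0.2251, 0.0411]
orientation: [-2.731, -1.552, 0.0]
wrist_force: [-0.3, -1.2, -2.2]
width: 0.0337
grasp_force: 55.0
```

```bash
python3 look.py 215 305 229 268 push1.png
```

```text
t 7.15 mouth [ -44.4 -273.8] z 0.0411 yaw 59.2 Fst -0.4 -1.2 -2.2 w 0.0337
[ -10.2 -208.1] [136.9  67.2] 89.5 [[-44.400001525878906, -276.20001220703125], [22.799999237060547, -276.79998779296875], [24.0, -139.89999389648438], [-43.20000076293945, -139.3000030517578]]
```

View pics/push1.png

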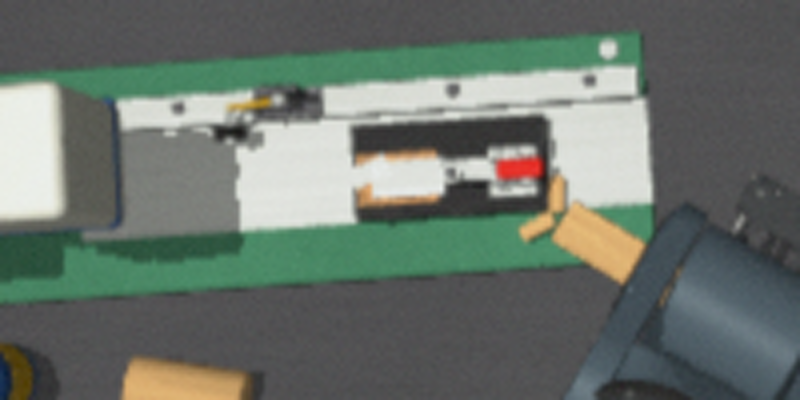

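The image shows the sled about parallel to the fence with its corner sitting in the V (crop 555,208), still about 10 mm off the fence. The nose is well before the roller at (235,130).

Request:
{"op": "jog_arm", "data": {
  "targets": [0.12,-0.035,0,0,0,0,1,0.12,-0.035,0,0,0,0,1,0.12,-0.035,0,0,0,0,1,0.12,-0.035,0,0,0,0,1,0.12,-0.035,0,0,0,0,1,0.12,-0.035,0,0,0,0,1,0.12,-0.035,0,0,0,0,1,0.12,-0.035,0,0,0,0,1]
}}

```text
t: 8.0
position: [0.5, -0.201, 0.0412]
orientation: [2.731, 1.552, 0.0]
wrist_force: [0.1, -1.9, -2.2]
width: 0.0336
grasp_force: 55.0
```

```bash
python3 look.py 205 300 229 268
```

```text
t 8.0 mouth [ -36.3 -250.2] z 0.0412 yaw 59.2 Fst -0.1 -1.9 -2.2 w 0.0336
[  -4.9 -180.9] [142.1  66.7] 86.1 [[-43.0, -249.5], [23.600000381469727, -254.0], [33.099998474121094, -112.19999694824219], [-33.400001525878906, -107.69999694824219]]
```

Request:
{"op": "jog_arm", "data": {
  "targets": [0.08,0.01,0,0,0,0,1,0.08,0.01,0,0,0,0,1,0.08,0.01,0,0,0,0,1,0.08,0.01,0,0,0,0,1,0.08,0.01,0,0,0,0,1]
}}

```text
t: 8.55
position: [0.5041, -0.1936, 0.0408]
orientation: [-2.727, -1.555, 0.007]
wrist_force: [-14.3, -10.4, 5.7]
width: 0.0334
grasp_force: 55.2
```

```bash
python3 look.py 200 297 229 268 push2.png
```

```text
t 8.55 mouth [ -32.  -242.9] z 0.0408 yaw 59.4 Fst -15.0 -9.4 5.7 w 0.0334
[  -4.4 -173.7] [139.3  66.7] 86.1 [[-42.400001525878906, -240.89999389648438], [24.100000381469727, -245.39999389648438], [33.5, -106.4000015258789], [-33.0, -101.9000015258789]]
```

View pics/push2.png

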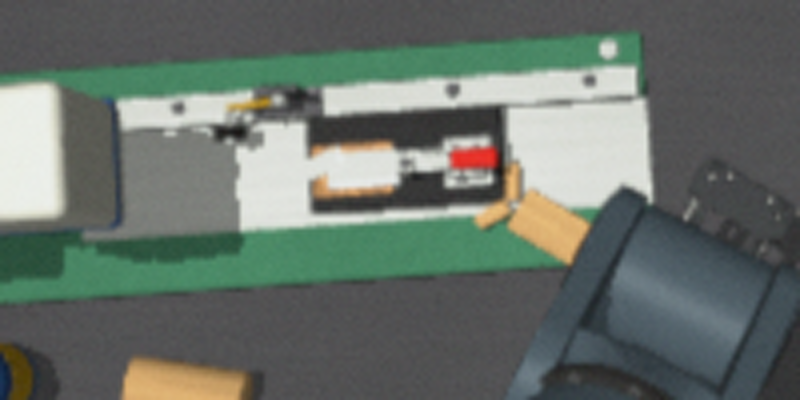

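The sled's top edge reaches row 227, so my mask box (from row 229) was clipping it. In the image the sled looks flat along the fence. The 15 N on the fence is too much, so I ease off and re-measure with a wider box.

Request:
{"op": "jog_arm", "data": {
  "targets": [-0.046,-0.066,0,0,0,0,1,0,0,0,0,0,0,1]
}}

```text
t: 8.8
position: [0.503, -0.1933, 0.0408]
orientation: [-2.729, -1.553, 0.003]
wrist_force: [-6.2, -2.6, -2.5]
width: 0.0338
grasp_force: 55.0
```

```bash
python3 look.py 212 283 220 268
python3 - <<'E'
from h import *
p,d=grab("top"); g=cv2.cvtColor(p,cv2.COLOR_RGB2GRAY).astype(float)
# bottom(-x) and top(+x) edges per column at half level
for u in range(228,276,6):
    col=g[216:262,u]; dk=np.nonzero(col<100)[0]+216
    print(u,dk.min(),dk.max(),st(ray("top",(u,dk.min()-.5),.04))[0].round(1),st(ray("top",(u,dk.max()+.5),.04))[0].round(1))
E
```

```text
t 8.8 mouth [ -32.8 -242.6] z 0.0408 yaw 59.3 Fst -6.4 -2.1 -2.5 w 0.0338
[   7.  -155.6] [177.1  87. ] 86.1 [[-42.400001525878906, -241.0], [44.5, -246.8000030517578], [56.400001525878906, -70.0999984741211], [-30.5, -64.30000305175781]]
228 223 252 [  52.2 -110.4] [ -34.7 -105.5]
234 229 252 [  33.6 -126.7] [ -35.9 -122.8]
240 229 252 [  32.4 -144.1] [ -37.  -140.1]
246 228 251 [  34.1 -161.6] [ -35.3 -157.5]
252 228 251 [  33.  -178.9] [ -36.5 -174.8]
258 227 251 [  34.7 -196.5] [ -37.7 -192.1]
264 227 250 [  33.5 -213.8] [ -35.9 -209.6]
270 227 250 [  32.4 -231.1] [ -37.1 -226.9]
```

Flat: the sled's off-side edge stays at x = -36 ± 1 along its length, and about 6 N bears on the fence. Now I feed along the fence.

Request:
{"op": "jog_arm", "data": {
  "targets": [0.08,-0.057,0,0,0,0,1,0.08,-0.057,0,0,0,0,1,0.08,-0.057,0,0,0,0,1,0.08,-0.057,0,0,0,0,1,0.08,-0.057,0,0,0,0,1,0.08,-0.057,0,0,0,0,1,0.08,-0.057,0,0,0,0,1,0.08,-0.057,0,0,0,0,1]
}}

```text
t: 9.7
position: [0.5015, -0.1738, 0.0408]
orientation: [-2.729, -1.553, 0.003]
wrist_force: [-5.7, -4.2, -0.7]
width: 0.0338
grasp_force: 55.0
```

```bash
python3 look.py
```

```text
t 9.7 mouth [ -32.9 -223.1] z 0.0408 yaw 59.3 Fst -6.0 -3.8 -0.7 w 0.0338
```

Request:
{"op": "jog_arm", "data": {
  "targets": [0.082,-0.0565,0,0,0,0,1,0.082,-0.0565,0,0,0,0,1,0.082,-0.0565,0,0,0,0,1,0.082,-0.0565,0,0,0,0,1,0.082,-0.0565,0,0,0,0,1,0.082,-0.0565,0,0,0,0,1,0.082,-0.0565,0,0,0,0,1,0.082,-0.0565,0,0,0,0,1,0.082,-0.0565,0,0,0,0,1]
}}

```text
t: 10.65
position: [0.5, -0.1514, 0.0408]
orientation: [-2.729, -1.553, 0.003]
wrist_force: [-6.3, -5.2, -1.3]
width: 0.0337
grasp_force: 55.0
```

```bash
python3 look.py
```

```text
t 10.65 mouth [ -32.8 -200.7] z 0.0408 yaw 59.3 Fst -6.7 -4.7 -1.3 w 0.0337
```

Request:
{"op": "jog_arm", "data": {
  "targets": [0.066,-0.046,0,0,0,0,1,0.066,-0.046,0,0,0,0,1,0.066,-0.046,0,0,0,0,1,0.066,-0.046,0,0,0,0,1,0.066,-0.046,0,0,0,0,1]
}}

```text
t: 11.2
position: [0.499, -0.1423, 0.0409]
orientation: [-2.73, -1.553, 0.005]
wrist_force: [-8.8, -10.7, 0.1]
width: 0.0338
grasp_force: 55.0
```

Request:
{"op": "jog_arm", "data": {
  "targets": [0.066,-0.046,0,0,0,0,1,0.066,-0.046,0,0,0,0,1,0.066,-0.046,0,0,0,0,1,0.066,-0.046,0,0,0,0,1,0.066,-0.046,0,0,0,0,1]
}}

```text
t: 11.7
position: [0.4983, -0.1318, 0.0408]
orientation: [-2.73, -1.553, 0.004]
wrist_force: [-6.7, -7.7, -1.1]
width: 0.0338
grasp_force: 55.0
```

```bash
python3 look.py 1 2 3 x 2>/dev/null
python3 - <<'E'
from h import *
s,m=mouth(); print(m,pose()[2],s["wrist_force"])
p,d=grab("top"); g=cv2.cvtColor(p,cv2.COLOR_RGB2GRAY).astype(float)
for u in range(216,264,6):
    col=g[216:262,u]; dk=np.nonzero(col<100)[0]+216
    print(u,st(ray("top",(u,dk.max()+.5),.04))[0].round(1))
E
```

```text
t 11.7 mouth [ -33. -181.] z 0.0408 yaw 59.3 Fst -7.2 -7.2 -1.1 w 0.0338
[ -32.99854663 -180.72874667] 59.282448814862626 [-6.70024771 -7.25595417 -0.86746062]
216 [-35.3 -70.7]
222 [-36.4 -88. ]
228 [ -37.6 -105.3]
234 [ -35.9 -122.8]
240 [ -37.  -140.1]
246 [ -35.3 -157.5]
252 [ -56.7 -173.6]Traceback (most recent call last):
  File "<stdin>", line 6, in <module>
    return umr_maximum(a, axis, None, out, keepdims, initial, where)
ValueError: zero-size array to reduction operation maximum which has no identity
```

Past the roller bump and still flat (off-side edge -35 to -37), with feed force about 7 N and fence force about 7 N.

Request:
{"op": "jog_arm", "data": {
  "targets": [0.098,-0.069,0,0,0,0,1,0.098,-0.069,0,0,0,0,1,0.098,-0.069,0,0,0,0,1,0.098,-0.069,0,0,0,0,1,0.098,-0.069,0,0,0,0,1,0.098,-0.069,0,0,0,0,1,0.098,-0.069,0,0,0,0,1,0.098,-0.069,0,0,0,0,1,0.098,-0.069,0,0,0,0,1,0.098,-0.069,0,0,0,0,1]
}}

```text
t: 12.8
position: [0.496, -0.1019, 0.0408]
orientation: [-2.73, -1.553, 0.004]
wrist_force: [-6.9, -7.7, -1.5]
width: 0.034
grasp_force: 55.0
```

```bash
python3 look.py
```

```text
t 12.8 mouth [ -33.1 -150.9] z 0.0408 yaw 59.3 Fst -7.5 -7.2 -1.5 w 0.034
```

Request:
{"op": "jog_arm", "data": {
  "targets": [0.098,-0.069,0,0,0,0,1,0.098,-0.069,0,0,0,0,1,0.098,-0.069,0,0,0,0,1,0.098,-0.069,0,0,0,0,1,0.098,-0.069,0,0,0,0,1,0.098,-0.069,0,0,0,0,1,0.098,-0.069,0,0,0,0,1,0.098,-0.069,0,0,0,0,1,0.098,-0.069,0,0,0,0,1,0.098,-0.069,0,0,0,0,1]
}}

```text
t: 13.85
position: [0.4938, -0.0719, 0.0408]
orientation: [-2.73, -1.553, 0.004]
wrist_force: [-6.8, -7.6, -1.5]
width: 0.0335
grasp_force: 55.0
```

Request:
{"op": "jog_arm", "data": {
  "targets": [0.098,-0.069,0,0,0,0,1,0.098,-0.069,0,0,0,0,1,0.098,-0.069,0,0,0,0,1,0.098,-0.069,0,0,0,0,1,0.098,-0.069,0,0,0,0,1,0.098,-0.069,0,0,0,0,1,0.098,-0.069,0,0,0,0,1,0.098,-0.069,0,0,0,0,1]
}}

```text
t: 14.65
position: [0.4919, -0.048, 0.0408]
orientation: [-2.73, -1.553, 0.004]
wrist_force: [-6.3, -7.2, -2.0]
width: 0.0338
grasp_force: 55.0
```

```bash
python3 look.py 1 2 3 4 near.png 2>&1 | head -1
python3 - <<'E'
from h import *
p,d=grab("top"); cv2.imwrite("pics/near.png",cv2.resize(p[190:320,100:300],None,fx=4,fy=4,interpolation=cv2.INTER_CUBIC)[:,:,::-1])
E
```

```text
t 14.65 mouth [-33.2 -97. ] z 0.0408 yaw 59.3 Fst -6.8 -6.7 -2.0 w 0.0338
```

View pics/near.png

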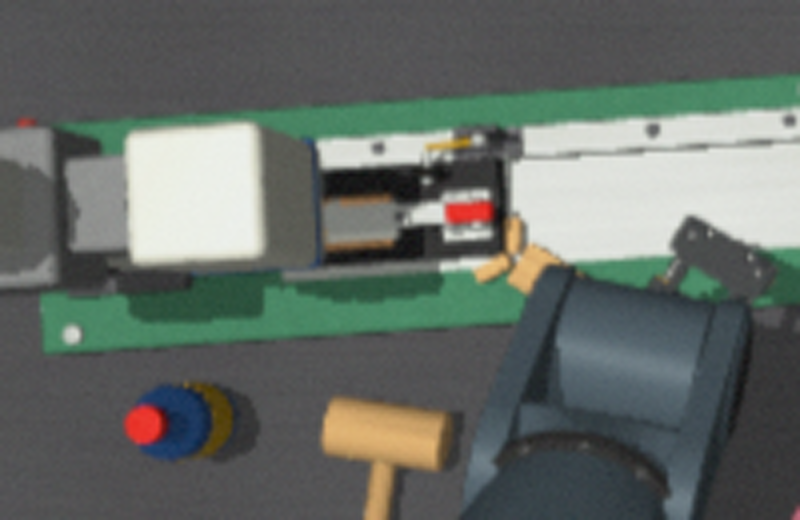

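The sled is flat under the roller, with its rear corner in the V at crop (500,262) and the mallet and bottle clear. About 27 mm remain, so I slow down.

Request:
{"op": "jog_arm", "data": {
  "targets": [0.066,-0.046,0,0,0,0,1,0.066,-0.046,0,0,0,0,1,0.066,-0.046,0,0,0,0,1,0.066,-0.046,0,0,0,0,1,0.066,-0.046,0,0,0,0,1,0.066,-0.046,0,0,0,0,1,0.066,-0.046,0,0,0,0,1,0.066,-0.046,0,0,0,0,1,0.066,-0.046,0,0,0,0,1]
}}

```text
t: 15.65
position: [0.4906, -0.03, 0.0408]
orientation: [-2.73, -1.553, 0.005]
wrist_force: [-6.2, -7.1, -0.0]
width: 0.0334
grasp_force: 55.0
```

```bash
python3 look.py
```

```text
t 15.65 mouth [-33.2 -78.9] z 0.0408 yaw 59.3 Fst -6.7 -6.7 -0.0 w 0.0334
```

Request:
{"op": "jog_arm", "data": {
  "targets": [0.033,-0.023,0,0,0,0,1,0.033,-0.023,0,0,0,0,1,0.033,-0.023,0,0,0,0,1]
}}

```text
t: 16.0
position: [0.4903, -0.027, 0.0408]
orientation: [-2.73, -1.553, 0.005]
wrist_force: [-6.4, -7.8, -0.3]
width: 0.0334
grasp_force: 55.0
```

Request:
{"op": "jog_arm", "data": {
  "targets": [0.033,-0.023,0,0,0,0,1,0.033,-0.023,0,0,0,0,1]
}}

```text
t: 16.2
position: [0.4902, -0.025, 0.0408]
orientation: [-2.73, -1.553, 0.005]
wrist_force: [-6.0, -7.2, -0.1]
width: 0.0336
grasp_force: 55.0
```

Mouth now at about -74. On in 1 mm rows.

Request:
{"op": "jog_arm", "data": {
  "targets": [0.033,-0.023,0,0,0,0,1,0.033,-0.023,0,0,0,0,1]
}}

```text
t: 16.4
position: [0.49, -0.023, 0.0408]
orientation: [-2.73, -1.553, 0.005]
wrist_force: [-6.3, -7.8, -0.6]
width: 0.0338
grasp_force: 55.0
```

Request:
{"op": "jog_arm", "data": {
  "targets": [0.025,-0.017,0,0,0,0,1,0.025,-0.017,0,0,0,0,1]
}}

```text
t: 16.6
position: [0.49, -0.0216, 0.0408]
orientation: [-2.73, -1.553, 0.005]
wrist_force: [-6.2, -7.9, -0.7]
width: 0.0337
grasp_force: 55.0
```

Request:
{"op": "jog_arm", "data": {
  "targets": [0.025,-0.017,0,0,0,0,1,0,0,0,0,0,0,1]
}}

```text
t: 16.8
position: [0.4899, -0.0207, 0.0408]
orientation: [-2.73, -1.553, 0.005]
wrist_force: [-5.9, -6.7, -0.9]
width: 0.0338
grasp_force: 55.0
```

Request:
{"op": "jog_arm", "data": {
  "targets": [0.025,-0.017,0,0,0,0,1,0.025,-0.017,0,0,0,0,1]
}}

```text
t: 17.0
position: [0.4896, -0.0198, 0.0408]
orientation: [-2.73, -1.553, 0.006]
wrist_force: [-10.4, -18.2, 3.6]
width: 0.0338
grasp_force: 55.0
```

Request:
{"op": "jog_arm", "data": {
  "targets": [0.025,-0.017,0,0,0,0,1,0.025,-0.017,0,0,0,0,1]
}}

```text
t: 17.2
position: [0.4892, -0.0194, 0.041]
orientation: [2.731, 1.553, -0.008]
wrist_force: [-14.5, -28.2, 7.0]
width: 0.0337
grasp_force: 55.0
```

Request:
{"op": "jog_arm", "data": {
  "targets": [0.025,-0.017,0,0,0,0,1,0,0,0,0,0,0,1]
}}

```text
t: 17.4
position: [0.489, -0.0192, 0.0411]
orientation: [2.731, 1.552, -0.009]
wrist_force: [-13.3, -30.6, 6.6]
width: 0.0338
grasp_force: 55.1
```

```bash
python3 look.py
```

```text
t 17.4 mouth [-33.8 -68.1] z 0.0411 yaw 59.2 Fst -15.5 -29.5 6.6 w 0.0338
```

I batched those calls and overshot: 29.5 N at the wrist, less about 10 N of friction, so close to the limit on the stop. I ease off at once.

Request:
{"op": "jog_arm", "data": {
  "targets": [-0.05,0.02,0,0,0,0,1,0,0,0,0,0,0,1]
}}

```text
t: 17.65
position: [0.4893, -0.0196, 0.0409]
orientation: [-2.731, -1.552, 0.006]
wrist_force: [-9.0, -19.4, 3.2]
width: 0.0337
grasp_force: 55.0
```

Request:
{"op": "jog_arm", "data": {
  "targets": [0,0,0,0,0,0,1,0,0,0,0,0,0,1,0,0,0,0,0,0,1,0,0,0,0,0,0,1,0,0,0,0,0,0,1,0,0,0,0,0,0,1]
}}

```text
t: 18.25
position: [0.4893, -0.0195, 0.0409]
orientation: [-2.731, -1.552, 0.006]
wrist_force: [-9.7, -18.9, 3.0]
width: 0.0333
grasp_force: 55.0
```

Request:
{"op": "jog_arm", "data": {
  "targets": [-0.03,0.01,0,0,0,0,1,-0.05,0,0,0,0,0,1,-0.1,0,0,0,0,0,1,-0.2,0,0,0,0,0,1,-0.5,0,0,0,0,0,1,-0.7,0,0,0,0,0,1,0,0,0,0,0,0,1]
}}

```text
t: 18.95
position: [0.4697, -0.0534, 0.0411]
orientation: [-2.732, -1.55, 0.001]
wrist_force: [0.2, -0.3, -1.4]
width: 0.0337
grasp_force: 55.0
```

Run:
```python
from h import *
need([.4797,-.3534,.079],-10.33)
p,d=grab("top"); g=cv2.cvtColor(p,cv2.COLOR_RGB2GRAY).astype(float)
for u in range(206,226,4):
    dk=np.nonzero(g[222:262,u]<100)[0]+222; print(u,st(ray("top",(u,dk.max()+.5),.04))[0].round(1))
for v in range(240,250,3):
    dk=np.nonzero(g[v,200:235]<100)[0]+200; print(v,st(ray("top",(dk.max()+.5,v),.04))[0].round(1))
cv2.imwrite("pics/home.png",cv2.resize(p[190:320,100:300],None,fx=4,fy=4,interpolation=cv2.INTER_CUBIC)[:,:,::-1])
```

```text
t 18.95 pos [ 0.4697 -0.0534  0.0411] yaw 59.14 tilt [-0.001  0.    -1.   ] | units xyz [ 2.542 11.734 -1.517] turn 1.544 F [ 0.19 -0.25 -1.43] w 0.0337
206 [-56.4 -40.6]
210 [-57.2 -52.1]
214 [-37.8 -64.8]
218 [ 33.8 -80.3]
222 [ 35.9 -92. ]
240 [  3.5 -77.2]
243 [ -5.2 -76.7]
246 [-13.9 -76.2]
249 [-22.6 -75.7]
```

View pics/home.png

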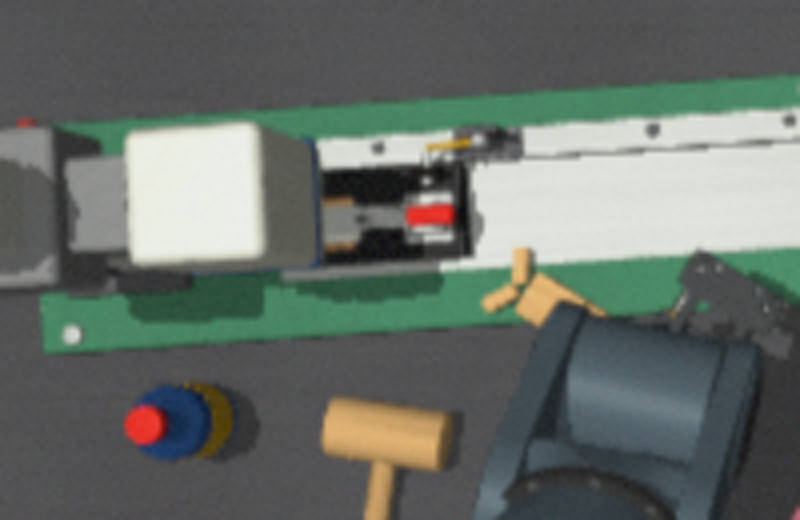

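The sled is home and flat: its rear face shows at crop x≈470, no gap shows on the fence side, and the bystanders are untouched. Now I return the stick.

Request:
{"op": "jog_arm", "data": {
  "targets": [-0.3,0,-0.76,0,0,0,1,-0.3,0,-0.76,0,0,0,1,-0.86,0.59,0,0,0,0,1,-0.86,0.59,0,0,0,0,1,-0.86,0.59,0,0,0,0,1,-0.86,0.59,0,0,0,0,1,-0.86,0.59,0,0,0,0,1,-0.86,0.59,0,0,0,0,1,-0.86,0.59,0,0,0,0,1,-0.86,0.59,0,0,0,0,1,-0.86,0.59,0,0,0,0,1,-0.86,0.59,0,0,0,0,1]
}}

```text
t: 20.2
position: [0.4801, -0.3261, 0.0792]
orientation: [2.731, 1.552, 0.0]
wrist_force: [0.1, -0.0, -1.4]
width: 0.0337
grasp_force: 55.0
```

Request:
{"op": "jog_arm", "data": {
  "targets": [-0.86,0.59,0,0,0,0,1,0,0,0,0,0,0.1716,1,0,0,0,0,0,0.1716,1,0,0,0,0,0,0.1716,1,0,0,0,0,0,0.1716,1,0,0,0,0,0,0.1716,1,0,0,0,0,0,0.1716,1,0,0,0,0,0,0.1716,1,0,0,0,0,0,0.1716,1,0,0,0,0,0,0.1716,1,0,0,0,0,0,0,1]
}}

```text
t: 21.3
position: [0.4817, -0.351, 0.0791]
orientation: [-3.129, 0.284, -0.0]
wrist_force: [-0.2, 0.5, -2.3]
width: 0.0339
grasp_force: 55.0
```

Run:
```python
from h import *
need([.4797,-.3534,.0292],-10.3)
p,d=grab("top"); C=cloud("top",d); s,R,y=pose()
P=C[(C[...,2]>.035)&(C[...,2]<.11)]; L=(P-s["position"])@R*1000; L=L[(L[:,0]>30)&(L[:,0]<175)&(abs(L[:,1])<45)]
for a in range(54,175,24):
    j=(L[:,0]>=a)&(L[:,0]<a+24)
    if j.sum()>2: print(a,j.sum(),"y med",np.median(L[j,1]).round(1),"z",np.median(L[j,2]).round(1))
```

```text
t 21.3 pos [ 0.4817 -0.351   0.0791] yaw -10.38 tilt [ 0. -0. -1.] | units xyz [-0.063  0.11   1.995] turn -0.002 F [-0.23  0.52 -2.28] w 0.0339
78 79 y med -1.3 z 10.7
102 104 y med 1.6 z 10.4
126 86 y med 1.0 z 10.3
150 39 y med -7.9 z 10.3
```

Request:
{"op": "jog_arm", "data": {
  "targets": [-0.06,0.11,0,0,0,0,1,0,0,0.5,0,0,0,1,0,0,0.5,0,0,0,1,0,0,0.4,0,0,0,1,0,0,0.3,0,0,0,1,0,0,0.16,0,0,0,1,0,0,0.06,0,0,0,1,0,0,0,0,0,0,1]
}}

```text
t: 22.15
position: [0.4796, -0.3537, 0.0311]
orientation: [3.129, -0.281, 0.0]
wrist_force: [0.9, -0.2, -1.4]
width: 0.0339
grasp_force: 55.0
```

Request:
{"op": "jog_arm", "data": {
  "targets": [0,0,0.05,0,0,0,1,0,0,0,0,0,0,1]
}}

```text
t: 22.35
position: [0.4796, -0.3537, 0.0301]
orientation: [3.129, -0.281, 0.001]
wrist_force: [0.6, 0.7, -0.7]
width: 0.0335
grasp_force: 55.0
```

Request:
{"op": "jog_arm", "data": {
  "targets": [0,0,0,0,0,0,0.2,0,0,0,0,0,0,-0.2,0,0,0,0,0,0,-0.6,0,0,0,0,0,0,-1,0,0,0,0,0,0,-1,0,0,0,0,0,0,-1,0,0,0,0,0,0,-1,0,0,0,0,0,0,-1]
}}

```text
t: 23.15
position: [0.4795, -0.3536, 0.0299]
orientation: [-3.129, 0.281, 0.0]
wrist_force: [0.8, -0.1, 0.8]
width: 0.0883
grasp_force: 0.0
```

Request:
{"op": "jog_arm", "data": {
  "targets": [0,0,-0.4,0,0,0,-1,0,0,-0.8,0,0,0,-1,0,0,-0.8,0,0,0,-1,0,0,-0.8,0,0,0,-1,0,0,-0.8,0,0,0,-1,0,0,-0.8,0,0,0,-1,-0.8,0.8,0,0,0,0,-1,-0.8,0.8,0,0,0,0,-1,-0.8,0.8,0,0,0,0,-1,-0.8,0.8,0,0,0,0,-1,-0.8,0.8,0,0,0,0,-1,-0.8,0.8,0,0,0,0,-1]
}}

```text
t: 24.35
position: [0.3391, -0.4509, 0.1407]
orientation: [3.128, -0.281, 0.001]
wrist_force: [-0.1, -0.6, -0.1]
width: 0.0929
grasp_force: 0.0
```

Run:
```python
from h import *
s=manip.observe(); print(s["t"],s["position"],s["width"])
p,d=grab("top"); cv2.imwrite("pics/end.png",p[180:380,100:500][:,:,::-1].repeat(2,0).repeat(2,1))
```

```text
24.35 [ 0.33910396 -0.45092847  0.14073593] 0.09294412916727238
```

View pics/end.png

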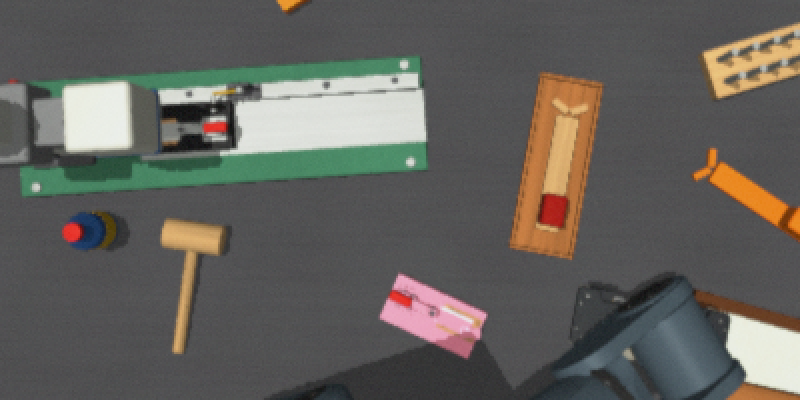

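The stick lies in its tray as before (grip at crop 553,211, mouth at 570,105). The sled is home, and the mallet, bottle and look-alikes are untouched. I hand it in.

```bash
python3 -c "
from rig import manip; print(manip.sign_off())"
```

```text
the job is handed in; nothing more can be done
None
```

Handed in at about 24 s with the sled squared, fed and pressed home, the stick back in its tray and the bystanders untouched. I overshot at the stop: about 30 N at the wrist for some 0.3 s, which I estimate at 19–20 N on the stop after friction, so the 20 N limit may have been touched or slightly passed, before I held it at about 10 N for 0.6 s.

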